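Roll a pipe offcut up its sloped gutter into the seat at the top

TASK

The plain pipe offcut has rolled to the bottom of its sloped gutter: push it up the gutter with the fingertips, over the crest, until it drops into the dip against the stop at the top and stays there without rolling back. Do not lift or carry it, leave the rimmed spool at the bottom of the other gutter, and leave everything else where it stands.

Things in the scene. Friction and masses are not known exactly. Their poses are not given: they have to be found in the camera images.
- offcut: The part to push: a plain straight piece of white plastic pipe, 50 mm outside diameter, 60 mm long, about 70 g, lying across one of the two gutters (which one varies). Origin at its centre; its own x axis is the pipe's axis (level, across the gutter); y and z turn as it rolls. At the start it rests against the low lip at the gutter's bottom end.
- spool: The part to leave: a white plastic spool as long (60 mm) and as wide (50 mm) as the offcut, but with a raised rim at each end and a waist of 33 mm; it rests at the bottom of the other gutter. Origin at its centre.
- rack: A fixed aluminium rack, 190 mm wide, 250 mm long, with two equal gutters side by side. Origin on the worktop below its middle; z up, y level and pointing uphill along both gutters, x across them. Gutter centre lines at x = -0.055 and +0.055 m, each 67 mm wide inside. Side walls rise 12 mm above the floor on the slope; in the dip at the top their upper edge is 0.064 m above the worktop.
- slope: The climbing floors of both gutters, at 8 degrees, fixed to the rack. Origin on the floor surface at the low lip, midway between the gutters (rack y = -0.13, 0.024 m above the worktop); y points up the slope, z square to the floor. A rolling part's centre is at z = 0.025 here. The low lip is 10 mm high, so a part resting on it stands proud and can be pushed from its downhill side above the lip.
- crest (a point): Point on the crest line, midway between the gutters (rack y = +0.05, 0.049 m above the worktop), axes as the rack's. Beyond it the floors fall at 14 degrees to the stop. A part let go before its centre has passed the crest rolls back; past it, it rolls on into the dip by itself.
- seat (a point): Where the axis of a seated part lies, midway between the gutters (rack y = +0.085, 0.066 m above the worktop): resting in the dip, touching the upright stop plate. The plate's face is at rack y = +0.11, its top 0.093 m above the worktop. Axes as the rack's.
- vial: A standing screw-cap sample bottle, 35 mm wide and 72 mm high, on the worktop near the rack on the robot's side; leave it. Origin at the centre of its underside.
- elbow: A white pipe elbow, 32 x 36 x 18 mm, lying on the worktop near the rack on the robot's side; leave it. Origin at the centre of its underside.
- crucible: A small white porcelain crucible, 44 mm wide and 36 mm high, standing on the worktop to the left beyond the rack; leave it. Origin at the centre of its underside.
There are look-alikes about, which are no part of the job. What is shaped like the offcut but black is not meant.

How it is judged:
By the outcome, as a careful person would: the job done as asked, in the order asked, and still so for the second after the job is handed in, with the robot touching nothing.
It also fails if it takes over 40 s, if anything falls off the work surface, if the arm or the gripper's body presses on something with over 40 N, if the wrist force passes 120 N, or if a joint passes its speed limit or range.

ROBOT

A 7-joint arm with a two-finger parallel gripper is mounted at the origin on a cart in front of the work surface, level with it; the furniture and walls round the work are solid. World frame = base frame: x ahead of the robot, y to its left, z up, the work surface at z = 0. Lengths are in mm, angles in rad, forces in N, time in s.
With the tool pointing down it reaches from about 400 to 900 mm from the base axis. Payload 5.6 kg.
Tool frame: the origin (TCP) lies at the very end of the fingers, on their centre line; the grasp point (between the pads) lies bot.grip_point_offset behind it (bot.grip_point_offset is the distance from the TCP to the grasp point, in mm); z points along the fingers, y is the line along which they close (so a half turn about z gives the same grasp; the last joint's range is limited). The gripper opens to 92 mm and grips with 3 to 60 N. Pads are 20 mm wide; open, the fingers measure 128 mm over their backs; the gripper's body (75 mm by 189 mm) begins 69 mm behind the grasp point.
Start: joints at [-1.383, 0.468, -0.012, 1.603, 0.006, 1.071, -0.056], TCP at [148.733, 632.762, 214.592] pointing down, gripper open.
Joint ranges: [-2.53, 2.53], [-0.31, 2.02], [-1.57, 1.55], [0.28, 2.44], [-1.29, 4.43], [0.15, 1.84], [-2.92, 2.92]. Speed limits (rad/s): [2.57, 2.57, 3.14, 3.14, 3.14, 3.14, 3.14].

INTERFACE

Orientations are given as [roll, pitch, yaw] about the fixed x, y, z axes, in that order (R = Rz(yaw) Ry(pitch) Rx(roll)).
In Python, from rig import bot gives the robot as it stands. The module is installed in compiled form; this text tells all that it offers.
- The arm moves only by the tool send_rows, never from a script. Its argument "moves" is a list of rows, each a list of 3 entries, a list of its own where there are three numbers: the shift along the tool's x, y, z in units of 25 mm (1.0 is 25 mm), then the turn about the tool's z in units of 6 degrees (1.0 is 6 degrees), then the finger opening in mm, from 0 to 91.9. A call has 1 to 20 rows; each row shifts and turns the commanded pose from where the row before left it, along the tool's axes as they then stand; what a row does not reach is not made up. A row lasts 1/10 s, in which the tool goes at most 50 mm and 8.59 degrees, less where a joint would pass 70% of its speed; a pose out of reach is approached as far as the arm can. A call is refused whole if a number of a shift passes 1 or a number of a turn 1, either way. A call with a gripper value outside its range is refused whole. The fingers move at their own pace and stop on an object; "squeeze" is the grip in N (left out, the last holds). Time passes only in rows, so rows that do not move let the fingers close. It gives the time, the measured TCP pose, the force, the opening and the grip force at its end, in the units of the state.
- bot.read_state(): the state, without advancing time (a new reading comes with each control period).
- bot.capture(name): name is "side" or "top"; returns a dict with "img" (480x640x3 uint8, blue, green, red), "range_z" (480x640 float32, mm along the optical axis (not along the pixel's ray), 0 where there is no reading), "mtx" (3x3 intrinsics, pixels), "k1" (the pictures are not rectified: a ray, as slopes to the right and down, at radius r is drawn at 1 + k1 r^2 times it, then the intrinsics apply), "origin" and "orientation" of the camera in the world. Camera axes: x right, y up, looking along -z (the intrinsics and any distortion apply to the point x, -y, -z); pixel columns grow to the right and rows downward; lengths in mm; the calibration is good to about 2 mm. A picture is of the moment at which its call begins.
- bot.close_job(): hands the job in; it is judged then, once.
The state is a dict: "time_s": time; "joint_positions": joint angles; "joint_vel": joint speeds; "effort": joint torques, N m; "position": TCP position; "eef_rot": TCP orientation; "ft_force": force on the tool from outside, world axes, zero at the start; "ft_torque": the same for the moment, N m; "width": opening from 0.0 (shut) to 1.0 (fully open); "gripper_force": force on a finger pad.
Only numpy, scipy, OpenCV 4.12 (cv2) and the standard library are available. Lean on these libraries where they do the work, as an engineer would, in place of code of your own. Each camera call takes 0.05 s, during which the arm holds its last target. There are 200 camera calls.

## Working session

There is one attempt and no reset: what is moved stays moved. The work goes in short steps, Python scripts to look and compute and a tool call to move; the robot and the scene stay as the last step left them, time stands still between calls to the robot, and variables do not carry over. Pictures are saved under pics/ and viewed, at most 10 in all, crops included, and the job is handed in when it is done.

Besides the shell and the picture viewer there is one more tool, called after "Call:" as name(argument=value, ...), one argument or row to a line, values as JSON. send_rows: Moves the arm, as the interface text tells. Its arguments: {"type":"object","properties":{"moves":{"type":"array"},"squeeze":{"type":"number"}},"required":["moves"]}

```bash
mkdir -p pics; cat > h.py <<'E'
import numpy as np, cv2
from scipy.spatial.transform import Rotation as R
from rig import bot
def cap(n,f=None):
    c=bot.capture(n)
    if f: cv2.imwrite('pics/'+f,c['img'])
    return c
def rot(o):
    o=np.array(o,float)
    return o if o.shape==(3,3) else (R.from_quat(o) if o.size==4 else R.from_euler('xyz',o)).as_matrix()
def cloud(c):
    v,u=np.mgrid[0:480,0:640].astype(float)
    d=np.array([c['k1'],0,0,0],float)
    p=cv2.undistortPoints(np.stack([u.ravel(),v.ravel()],1)[:,None],np.array(c['mtx'],float),d)[:,0]
    z=c['range_z'].ravel().astype(float)
    P=np.stack([p[:,0]*z,-p[:,1]*z,-z],1)@rot(c['orientation']).T+np.array(c['origin'])
    P[z==0]=np.nan
    return P.reshape(480,640,3)
E
python3 - <<'E'
from h import *
for n in('top','side'):
    c=cap(n,n+'0.png'); print(n,c['origin'],c['orientation'],c['k1'],c['mtx'])
    P=cloud(c); np.save(n+'.npy',P); print(np.nanmedian(P[...,2]))
s=bot.read_state(); print(s['position'],s['eef_rot'],s['time_s'],bot.grip_point_offset)
E
```

```text
top [ 359.87350781  279.60103936 1187.34149314] [ 0.15508857 -0.02241291 -1.55400778] 0.018982625905106097 [[537.02524855   0.         322.65793117]
 [  0.         537.02524855 240.64171258]
 [  0.           0.           1.        ]]
0.5723888109632753
side [ 447.99789515 -536.27993234  659.79346269] [ 0.94982885 -0.00340732 -0.10710772] -0.005832947127244787 [[553.73803131   0.         316.00835604]
 [  0.         553.73803131 239.85028385]
 [  0.           0.           1.        ]]
-0.026085894775860652
[148.64576599 632.22675804 213.76070503] [-3.13999596e+00  9.41212316e-05  2.91068683e+00] 0.1 18.700000000000003
```

View pics/top0.png

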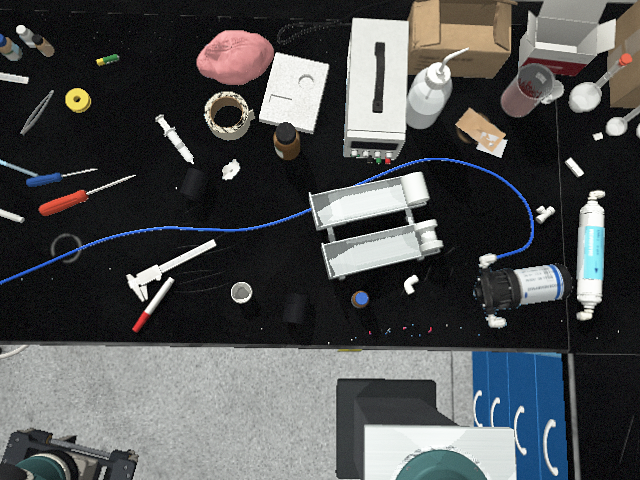

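View pics/side0.png

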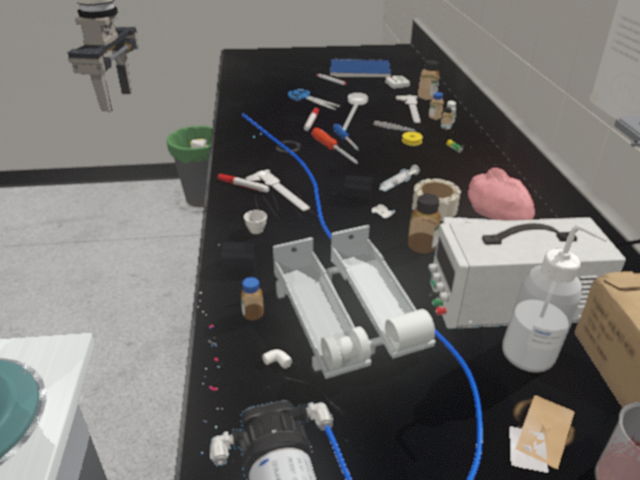

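Top view: the plain offcut is at about (415,188), in the far gutter. The rimmed spool is at (430,236), in the near one. Uphill is image-left. Next I'll work out the rack frame.

```bash
python3 - <<'E'
from h import *
T=np.load('top.npy');S=np.load('side.npy')
def cl(P,z0,z1,reg):
    q=P.reshape(-1,3);m=(q[:,2]>z0)&(q[:,2]<z1)&(q[:,0]>reg[0])&(q[:,0]<reg[1])&(q[:,1]>reg[2])&(q[:,1]<reg[3]);return q[m]
for n,u,v in(('offcut',415,188),('spool',430,236),('stopfar',315,208),('stopnear',330,260),('vial',360,299),('instr',375,120),('instr edge',350,150)):
    print(n,T[v,u].round(1))
# floor/rack outline
q=cl(T,12,100,(480,800,50,350)); 
sel=np.zeros((480,640),np.uint8); sel[170:280,305:445]=255
q=T[170:280,305:445].reshape(-1,3); q=q[(q[:,2]>10)]
print(len(q),q.min(0),q.max(0)); r=cv2.minAreaRect(q[:,:2].astype(np.float32)); print(r,cv2.boxPoints(r))
for nm,P,(v0,v1,u0,u1) in(('top',T,(168,212,395,432)),('side',S,(305,358,380,437))):
    o=P[v0:v1,u0:u1].reshape(-1,3); o=o[(o[:,2]>55)&(o[:,2]<90)]; print(nm,len(o),o.mean(0).round(1),o.min(0).round(1),o.max(0).round(1),cv2.minAreaRect(o[:,:2].astype(np.float32)))
ins=T[20:165,340:410].reshape(-1,3);ins=ins[ins[:,2]>40];print('instr',ins.min(0),ins.max(0))
s=bot.read_state();print(rot(s['eef_rot']).round(3))
E
```

```text
offcut [651.6  62.6  76.8]
spool [550.4  29.2  64.9]
stopfar [612.3 274.8  36.3]
stopnear [498.2 240.3  37.5]
vial [414.1 178.   70.6]
instr [775.  156.2 143.4]
instr edge [737.8 201.   61. ]
8267 [457.58140393   2.08264415  10.07417412] [704.45863376 288.23939889  99.14046421]
((569.1871337890625, 142.95899963378906), (253.1087188720703, 254.1199951171875), 14.241045951843262) [[415.26483  234.98178 ]
 [477.77887  -11.328968]
 [723.10944   50.93622 ]
 [660.5954   297.24698 ]]
top 623 [655.7  63.4  71.4] [623.   31.4  55.1] [691.3  90.9  81.7] ((657.2105712890625, 60.112247467041016), (60.854042053222656, 49.857112884521484), 13.454754829406738)
side 1024 [658.3  49.3  69.6] [622.5  28.1  55.1] [691.8  81.5  79. ] ((657.83984375, 56.872161865234375), (63.130760192871094, 48.09293746948242), 12.179353713989258)
instr [719.1434914   67.01764517  40.00812704] [1053.83066706  221.08465464  174.41182128]
[[-0.973  0.229 -0.   ]
 [ 0.229  0.973 -0.002]
 [-0.    -0.002 -1.   ]]
```

```bash
python3 - <<'E'
from h import *
T=np.load('top.npy');S=np.load('side.npy')
for n,P in(('top',T),('side',S)):
    q=P.reshape(-1,3);q=q[(q[:,2]>70)&(q[:,2]<99)&(q[:,0]>440)&(q[:,0]<700)&(q[:,1]>215)&(q[:,1]<310)]
    r=cv2.minAreaRect(q[:,:2].astype(np.float32)); print(n,len(q),r)
# fit rack model height: floor/walls of top view, params x0,y0,th
from scipy.optimize import least_squares
def res(p,q):
    c,s=np.cos(p[2]),np.sin(p[2]); d=q[:,:2]-p[:2]
    X=d@[c,s];Y=d@[-s,c]
    return X,Y
for n,P in(('top',T),('side',S)):
    q=P.reshape(-1,3);q=q[(q[:,2]>15)&(q[:,2]<110)&(q[:,0]>440)&(q[:,0]<720)&(q[:,1]>0)&(q[:,1]<320)]
    def cost(p):
        X,Y=res(p,q)
        f=np.where(Y<50,24+(Y+130)*np.tan(np.radians(8)),49-(Y-50)*np.tan(np.radians(14)))
        ing=(abs(abs(X)-55)<30)&(Y>-70)&(Y<100)
        on=(abs(X)<96)&(Y>-145)&(Y<120)
        bad=(on&(abs(X)<17)) # gap between
        fl=ing&(abs(q[:,2]-f)<4)
        return -(fl.sum()-((ing)&~fl).sum()-.5*bad.sum())
    best=min((cost((x,y,np.radians(t))),x,y,t) for x in range(560,616,3) for y in range(135,175,4) for t in np.arange(10,18,1))
    best=min((cost((best[1]+x,best[2]+y,np.radians(best[3]+t))),best[1]+x,best[2]+y,best[3]+t) for x in range(-4,5) for y in range(-5,6) for t in np.arange(-1.5,1.6,.5))
    print(n,best)
    t=np.radians(best[3]);ac=np.array([np.cos(t),np.sin(t)]);up=np.array([-ac[1],ac[0]])
    b=np.array(best[1:3]); print('offcut rest',b+55*ac-110*up,'crest',b+55*ac+50*up)
I=T[20:165,340:410].reshape(-1,3);I=I[(I[:,2]>110)]
print('instr dist across', ((I[:,:2]-[658,58])@[.973,.23]).min(), I[:,1].min(),I[:,1].max(),np.percentile(I[:,2],[50,95]))
E
```

```text
top 180 ((545.6408081054688, 263.857666015625), (181.7952880859375, 6.028223037719727), 15.033360481262207)
side 870 ((547.3372192382812, 262.871337890625), (182.3173370361328, 9.775238037109375), 14.350308418273926)
top (np.float64(-3533.5), 574, 156, np.float64(14.5))
offcut rest [654.78992067  63.27465978] crest [614.72912002 218.17828224]
side (np.float64(-4427.0), 577, 156, np.float64(14.5))
offcut rest [657.78992067  63.27465978] crest [617.72912002 218.17828224]
instr dist across 83.07765345395423 86.76324646012677 214.58224466520636 [141.94808494 156.60254053]
```

Call:
send_rows(
  moves=[
    [[0, 0, 0], -0.92, 0],
    [[0, 0, 0], -0.92, 0],
    [[0, 0, 0], -0.92, 0],
    [[0, 0, 0], -0.92, 0],
    [[0, 0, 0], -0.92, 0],
    [[-0.47, -1, 0], 0, 0],
    [[-0.47, -1, 0], 0, 0],
    [[-0.47, -1, 0], 0, 0],
    [[-0.47, -1, 0], 0, 0],
    [[-0.47, -1, 0], 0, 0],
    [[-0.47, -1, 0], 0, 0],
    [[-0.47, -1, 0], 0, 0],
    [[-0.47, -1, 0], 0, 0],
    [[-0.47, -1, 0], 0, 0],
    [[-0.47, -1, 0], 0, 0],
    [[-0.47, -1, 0], 0, 0],
    [[-0.47, -1, 0], 0, 0],
    [[-0.47, -1, 0], 0, 0],
    [[-0.47, -1, 0], 0, 0],
    [[-0.47, -1, 0], 0, 0],
  ],
)

```text
time_s: 2.1
position: [412.9, 312.1, 214.3]
eef_rot: [-3.141, -0.001, -2.891]
ft_force: [0.4, 0.3, 0.2]
width: 0.009
gripper_force: 0.0
```

Call:
send_rows(
  moves=[
    [[-0.47, -1, 0], 0, 0],
    [[-0.47, -1, 0], 0, 0],
    [[-0.47, -1, 0], 0, 0],
    [[-0.47, -1, 0], 0, 0],
    [[-0.47, -1, 0], 0, 0],
    [[-0.47, -1, 0], 0, 0],
    [[-0.47, -1, 0], 0, 0],
    [[-0.47, -1, 0], 0, 0],
    [[-0.47, -1, 0], 0, 0],
    [[-0.47, -1, 0], 0, 0],
    [[-0.47, -1, 0], 0, 0],
    [[-0.47, -1, 0], 0, 0],
    [[-0.47, -1, 0], 0, 0],
    [[-0.47, -1, 0], 0, 0],
    [[-0.47, -1, 0], 0, 0],
    [[0, 0, 0], 0, 0],
    [[0, 0, 0], 0, 0],
  ],
)

```text
time_s: 3.8
position: [675.9, -6.5, 213.8]
eef_rot: [3.141, -0.001, -2.892]
ft_force: [0.3, 0.5, 0.1]
width: 0.007
gripper_force: 0.0
```

Call:
send_rows(
  moves=[
    [[0, 0, 1], 0, 0],
    [[0, 0, 1], 0, 0],
    [[0, 0, 1], 0, 0],
    [[0, 0, 1], 0, 0],
    [[0, 0, 1], 0, 0],
    [[0, 0, 1], 0, 0],
    [[0, 0, 0.75], 0, 0],
    [[0, 0, 0], 0, 0],
    [[0, 0, 0], 0, 0],
  ],
)

```text
time_s: 4.7
position: [676.1, -5.0, 46.1]
eef_rot: [3.141, -0.0, -2.889]
ft_force: [0.7, -0.3, -0.4]
width: 0.005
gripper_force: 0.0
```

```bash
python3 - <<'E'
from h import *
c=cap('side'); cv2.imwrite('pics/s1.png',cv2.resize(c['img'][230:400,260:480],None,fx=3,fy=3))
print(bot.read_state()['position'])
E
```

```text
[676.80003812  -5.31766476  46.92886097]
```

View pics/s1.png

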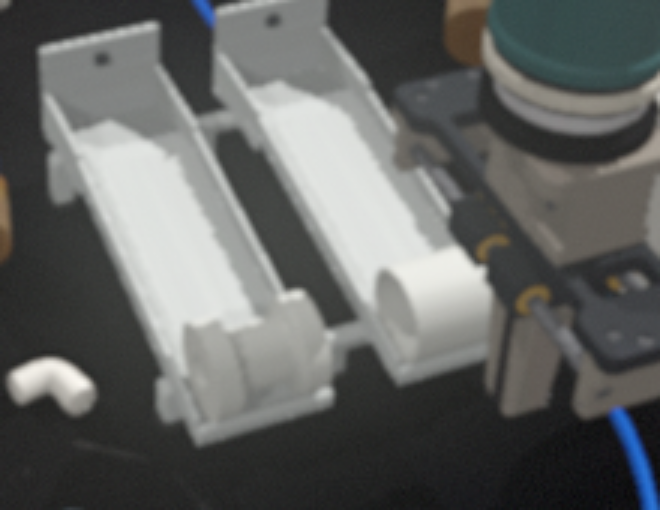

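The view shows the shut fingers lowered on the downhill side of the offcut, at about (525,400). The offcut is at (440,305), the spool at (255,355), and both are undisturbed. I'll check the sideways alignment with depth data.

```bash
python3 - <<'E'
from h import *
ac=np.array([.969,.247]);up=np.array([-.247,.969]);t=np.array(bot.read_state()['position'])[:2]
P0=np.load('side.npy');P=cloud(cap('side'))
for n,Q,lo,hi in(('finger',P,50,90),('pipe0',P0,50,85),('pipe0t',np.load('top.npy'),50,85)):
    q=Q.reshape(-1,3);q=q[(q[:,2]>lo)&(q[:,2]<hi)];d=q[:,:2]-t;X=d@ac;Y=d@up
    m=(abs(X)<60)&((abs(Y)<35) if n=='finger' else (Y>30)&(Y<110))
    print(n,m.sum(),np.percentile(X[m],[1,5,50,95,99]).round(1),np.percentile(Y[m],[1,5,50,95,99]).round(1))
E
```

```text
finger 417 [-12.2 -11.6  -9.9   6.3   8.3] [-15.9 -15.3 -10.7  11.8  14.5]
pipe0 1126 [-33.1 -32.   -5.3  23.6  26.3] [41.7 42.6 54.1 80.4 88.8]
pipe0t 644 [-32.7 -30.9  -3.5  23.9  26.2] [45.5 48.8 73.4 91.9 93. ]
```

Call:
send_rows(
  moves=[
    [[0.08, 0.3, 0], 0, 0],
    [[0, 0.3, -0.04], 0, 0],
    [[0, 0.3, -0.04], 0, 0],
    [[0, 0.2, -0.03], 0, 0],
    [[0, 0.2, -0.03], 0, 0],
    [[0, 0.2, -0.03], 0, 0],
    [[0, 0.2, -0.03], 0, 0],
    [[0, 0.2, -0.03], 0, 0],
    [[0, 0.2, -0.03], 0, 0],
    [[0, 0.2, -0.03], 0, 0],
    [[0, 0.2, -0.03], 0, 0],
    [[0, 0.2, -0.03], 0, 0],
    [[0, 0.2, -0.03], 0, 0],
    [[0, 0.2, -0.03], 0, 0],
  ],
)

```text
time_s: 6.2
position: [655.1, 68.7, 56.2]
eef_rot: [-3.142, 0.0, -2.891]
ft_force: [0.1, -0.6, 0.4]
width: 0.003
gripper_force: 0.4
```

```bash
python3 - <<'E'
from h import *
c=cap('side'); cv2.imwrite('pics/s2.png',cv2.resize(c['img'][220:400,250:480],None,fx=3,fy=3))
P=cloud(c);t=np.array(bot.read_state()['position']);print(t)
E
```

```text
[654.89662557  70.07920317  56.25669824]
```

View pics/s2.png

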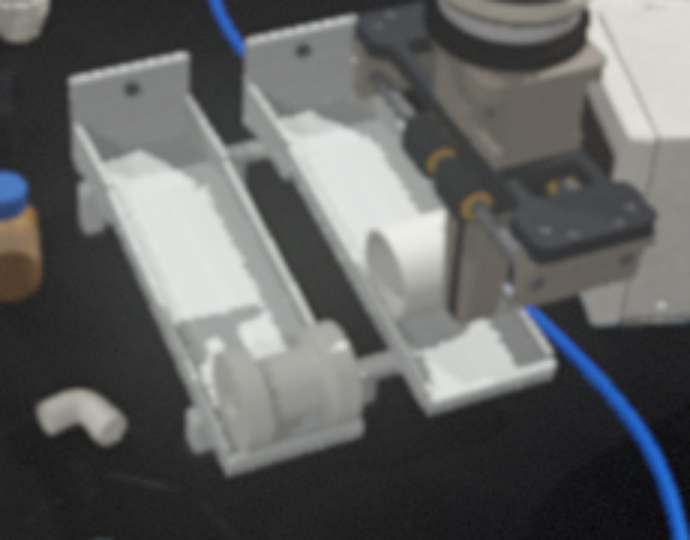

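The offcut has moved up the gutter, to about (410,260), pushed straight by the fingers at (475,280). The spool hasn't moved. I'll continue over the crest.

Call:
send_rows(
  moves=[
    [[0, 0.25, -0.035], 0, 0],
    [[0, 0.25, -0.035], 0, 0],
    [[0, 0.25, -0.035], 0, 0],
    [[0, 0.25, -0.035], 0, 0],
    [[0, 0.25, -0.035], 0, 0],
    [[0, 0.25, -0.035], 0, 0],
    [[0, 0.25, -0.035], 0, 0],
    [[0, 0.25, -0.035], 0, 0],
    [[0, 0.25, -0.035], 0, 0],
    [[0, 0.25, -0.035], 0, 0],
    [[0, 0.25, -0.035], 0, 0],
    [[0, 0.25, -0.035], 0, 0],
    [[0, 0.25, -0.035], 0, 0],
    [[0, 0.25, -0.035], 0, 0],
    [[0, 0.25, -0.035], 0, 0],
    [[0, 0.25, -0.035], 0, 0],
    [[0, 0.25, -0.035], 0, 0],
    [[0, 0.25, -0.035], 0, 0],
    [[0, 0.25, -0.035], 0, 0],
  ],
)

```text
time_s: 8.15
position: [625.5, 184.0, 72.8]
eef_rot: [3.141, -0.0, -2.891]
ft_force: [-0.3, 0.6, 0.0]
width: 0.003
gripper_force: 0.0
```

Call:
send_rows(
  moves=[
    [[0, 0, 0], 0, 0],
    [[0, 0, 0], 0, 0],
    [[0, 0, 0], 0, 0],
    [[0, 0, 0], 0, 0],
    [[0, 0, 0], 0, 0],
  ],
)

```text
time_s: 8.65
position: [625.8, 183.0, 72.7]
eef_rot: [-3.141, -0.0, -2.891]
ft_force: [0.7, 0.3, -0.5]
width: 0.004
gripper_force: 0.0
```

```bash
python3 - <<'E'
from h import *
c=cap('side'); cv2.imwrite('pics/s3.png',cv2.resize(c['img'][200:400,240:480],None,fx=3,fy=3))
P=cloud(c);t=np.array(bot.read_state()['position']);print(t)
E
```

```text
[625.7594864  183.09237682  72.68617685]
```

View pics/s3.png

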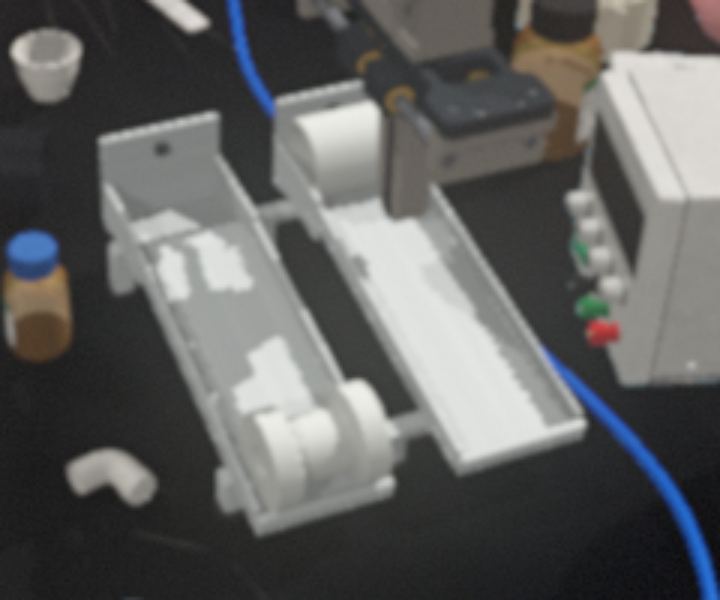

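The offcut appears to sit against the stop at about (335,145), clear of the fingers. I'll back off downhill, then lift.

Call:
send_rows(
  moves=[
    [[0, -0.5, 0], 0, 0],
    [[0, -0.8, 0], 0, 0],
    [[0, -0.8, 0], 0, 0],
    [[0, 0, -0.8], 0, 0],
    [[0, 0, -1], 0, 0],
    [[0, 0, -1], 0, 0],
    [[0, 0, -1], 0, 0],
    [[0, 0, -1], 0, 0],
    [[0, 0, -1], 0, 0],
    [[0, 0, -1], 0, 0],
    [[0, -1, 0], 0, 0],
    [[0, -1, 0], 0, 0],
    [[0, -1, 0], 0, 0],
    [[0, -1, 0], 0, 0],
    [[0, 0, 0], 0, 0],
    [[0, 0, 0], 0, 0],
    [[0, 0, 0], 0, 0],
  ],
)

```text
time_s: 10.4
position: [663.3, 36.9, 242.6]
eef_rot: [3.141, -0.0, -2.889]
ft_force: [0.9, 0.0, 0.6]
width: -0.002
gripper_force: 0.0
```

```bash
python3 - <<'E'
from h import *
c=cap('side'); cv2.imwrite('pics/s4.png',cv2.resize(c['img'][200:400,220:480],None,fx=3,fy=3))
P=cloud(c)
q=P.reshape(-1,3);q=q[(q[:,2]>60)&(q[:,2]<93)]
d=q[:,:2]-[576,156];X=d@[.969,.247];Y=d@[-.247,.969]
m=(abs(X-55)<34)&(Y>40)&(Y<105);print(m.sum(),np.percentile(Y[m],[1,50,99]),np.percentile(q[m,2],[50,99]))
print(bot.read_state()['time_s'])
E
```

```text
821 [ 59.07011094  68.44894379 100.24488871] [83.30477652 92.28383331]
10.45
```

View pics/s4.png

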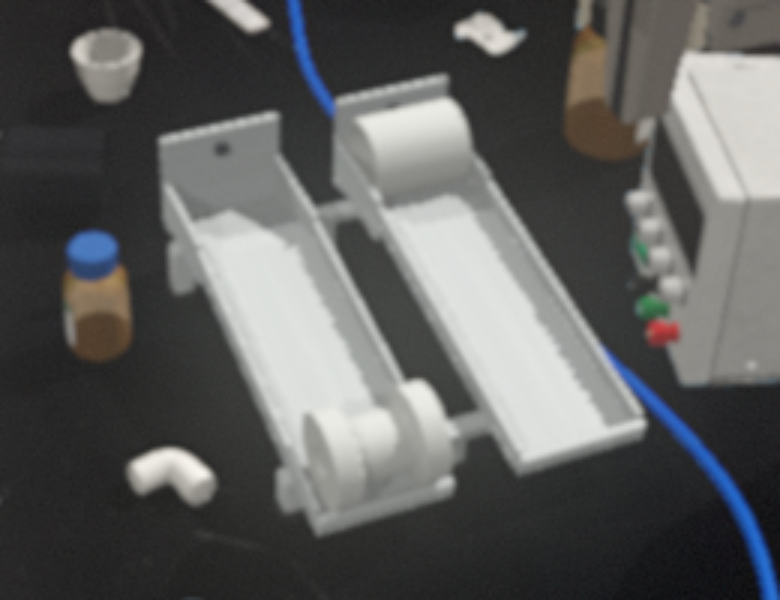

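The offcut is seated in the dip against the stop at about (415,145). Its near face measures rack y ≈ 59 mm, against 60 mm expected. The spool at (380,440), vial, elbow and crucible all look untouched.

```bash
python3 -c "
from rig import bot
print(bot.close_job())"
```

```text
the job is handed in; nothing more can be done
None
```

The offcut was pushed over the crest and is resting in the dip against the stop; the spool, vial, elbow and crucible look untouched, and the job was handed in at about 10.5 s.

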